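Shut the bauble curing box and start its clockwork timer

TASK

The painted bauble in the white curing box is ready to cure. Swing the open lid down and press its orange pad against the springy seal until the orange catch snaps over the lid and holds it shut; then wind the brass wing key of the bench timer clockwise, in several partial turns, until it is fully wound against its stop. Leave the things standing around where they are.

Things in the scene. Friction and masses are not known exactly. Their poses are not given: they have to be found in the camera images.
- lid_hinge (a point): middle of the lid's hinge line, on the box's far upper edge, 118 mm above the table. Box: fixed, white, 200 x 200 mm, rim 110 mm high, a painted bauble fixed inside; on the robot's left or right, turned up to 0.35 rad. This point is on the box: x points level from its front (catch side, near the robot) to the hinge side, y along the hinge line, z up
- lid_pad (a point): top middle of the orange pad (36 x 70 mm) on the lid's outer face, where to push. Lid: white 200 x 200 x 12 mm slab with amber window, underside in line with the hinge. This point turns with the lid: 172 mm from the hinge line towards the free edge (-x), 15 mm above the underside (z: outward normal; y along the hinge). Free edge 28 mm beyond; a strike bar stands 12 mm out from its middle
- lid (a joint): lid angle, rad: 0 shut and level, grows as it opens; starts 0.5 to 0.95, stiff hinge, stays where left (1 to 5 N at the pad moves it). A black front seal resists below 0.045 rad; the push needed at the pad rises to 12-16 N. The catch snaps over at about 0.002; hard stop -0.012 (2 mm below shut at the pad). Latched it rests near 0.003; let go too early, the seal lifts it to 0.012 or more
- latch (a joint): how far the sprung orange catch on the front of the box is pushed outwards, m: 0 home, 0.004 to 0.006 while the strike bar is held beside its nose (lid not caught), at once back to 0 when it has snapped over
- latch_nose (a point): in the catch's nose, 36 mm wide, about 14 mm in front of the box's front edge, 128 mm above the table; leave the catch free to move (its top reaches 146 mm)
- key_grip (a point): centre of the brass wing key, on its upright turning axis, 112 mm above the table. Wing: upright plate 60 mm long (x axis; +x end red), 10 mm thick (y axis), 95 to 129 mm above the table; z up. It stands on a grey timer 100 x 100 mm, 75 mm high, fixed to the table on the side where the box is not. Pinch across the 10 mm from above
- key (a joint): how far the key is wound, rad: grows as the key turns clockwise seen from above; stop at 2.8 (red end over the green mark); starts 0 to 0.6. The torque needed grows from 0.09 to 0.15 N m; let go, it stays where it is and does not unwind
- bauble_a: bystander: green bauble on a wooden foot, 68 mm wide, 143 mm tall; origin under the foot
- bauble_b: bystander: pink bauble on a wooden foot, 68 mm wide, 143 mm tall; origin under the foot
- cup_a: bystander: clear cup 72 mm wide, 100 mm tall; origin at the underside
- cup_b: bystander: clear cup 72 mm wide, 100 mm tall; origin at the underside
- paint_jar: bystander: white paint jar with blue cap, 64 mm wide, 70 mm tall; origin at the underside
- cap_tray: bystander: blue tray 100 x 140 x 30 mm; origin at the underside
- brush: bystander: brush 160 mm long lying on the table in front of the robot
Mind the look-alikes: they are no part of the job. Of the things that look like the part that bears key_grip, the middle-sized one is meant.

How it is judged:
By the outcome, as a careful person would: the job done as asked, in the order asked, and still so for the second after the job is handed in, with the robot touching nothing.
It also fails if it takes over 54 s, if anything falls off the work surface, if the arm or the gripper's body presses on something with over 40 N, if the wrist force passes 120 N, or if a joint passes its speed limit or range.

ROBOT

A 6-joint arm with a two-finger parallel gripper is mounted at the origin on the work surface. World frame = base frame: x ahead of the robot, y to its left, z up, the work surface at z = 0. Lengths are in m, angles in rad, forces in N, time in s.
With the tool pointing down it reaches from about 0.425 to 1.125 m from the base axis. Payload 14.9 kg.
Tool frame: the origin (TCP) lies midway between the tips of the shut fingers; the grasp point (between the pads) lies 19 mm behind it; x points along the fingers, z is the direction in which the jaws open and shut, and the axes are right-handed (so a half turn about x gives the same grasp; the last joint's range is limited). The gripper opens to 91 mm and grips with 3 to 60 N. Pads are 32 mm wide; open, the fingers measure 118 mm over their backs; the gripper's body (76 mm by 178 mm) begins 60 mm behind the grasp point.
Start: joints at [-1.185, 0.379, 1.734, -0, 1.028, -0.033], TCP at [0.285, -0.64, 0.214] pointing down, gripper open.
Joint ranges: [-2.77, 2.77], [-0.74, 2.19], [0, 2.66], [-1.06, 4.2], [0.31, 2.87], [-3.08, 3.08]. Speed limits (rad/s): [1.89, 1.89, 2.39, 3.14, 3.14, 3.14].

INTERFACE

Orientations are given as a 3x3 rotation matrix whose columns are the frame's x, y, z axes.
In Python, from bench import r, capture gives the robot as it stands.
- The arm moves only by the tool carry_out, never from a script. Its argument "increments" is text: rows parted by semicolons, each of 6 numbers parted by spaces: the shift along the world's x, y, z in m, then the turn, a rotation vector about the world's x, y, z in rad. In form: dx dy dz wx wy wz; .... A call has 1 to 12 rows; each row is the pose to reach, as a shift and turn from the pose measured when the call began; what a row does not reach only later rows make up. A row lasts 1/10 s, in which the tool goes at most 50 mm and 8.59 degrees, less where a joint would pass 70% of its speed; a pose out of reach is approached as far as the arm can. A call with a gripper value outside its range is refused whole. "grip" is the closure, from 0 (fully open) to 1 (shut), set as the call begins (left out, the last holds). The fingers move at their own pace and stop on an object; "grip_force" is the grip in N (left out, the last holds). Time passes only in rows, so rows that repeat a pose let the fingers close. It gives the time, the measured TCP pose, the force and the opening at its end, in the units of the state.
- r.state(): the state, without advancing time (a new reading comes with each control period).
- capture(name): name is "scene" or "top"; returns a dict with "image" (420x560x3 uint8, blue, green, red), "fovy" (degrees; the focal length in pixels is half the picture's height over the tangent of half this angle, whatever the lens; pixels are square), "cx", "cy" (the principal point, pixels), "world_to_cam" (4x4, takes a point from world to camera coordinates). Camera axes: x right, y up, looking along -z (the intrinsics and any distortion apply to the point x, -y, -z); pixel columns grow to the right and rows downward; lengths in m; the calibration is good to about 2 mm. A picture is of the moment at which its call begins. There is no depth.
- r.job_done(): hands the job in, once; it reports no verdict.
The state is a dict: "clock": time; "joint_pos": joint angles; "qvel": joint speeds; "joint_efforts": joint torques, N m; "tool_pos": TCP position; "orientation": TCP orientation; "ft_force": force on the tool from outside, world axes, zero at the start; "wrist_torque": the same for the moment, N m; "grip_width": opening from 0.0 (shut) to 1.0 (fully open).
Only numpy, scipy, OpenCV 4.12 (cv2) and the standard library are available. Lean on these libraries where they do the work, as an engineer would, in place of code of your own. Each camera call takes 0.05 s, during which the arm holds its last target.

## Working session

There is one attempt and no reset: what is moved stays moved. The work goes in short steps, Python scripts to look and compute and a tool call to move; the robot and the scene stay as the last step left them, time stands still between calls to the robot, and variables do not carry over. Pictures are saved under pics/ and viewed, and the job is handed in when it is done.

Besides the shell and the picture viewer there is one more tool, called after "Request:" as name(argument=value, ...) on one line, values as JSON. carry_out: Moves the arm, as the interface text tells. Its arguments: {"type":"object","properties":{"increments":{"type":"string"},"grip":{"type":"number"},"grip_force":{"type":"number"}},"required":["increments"]}

```bash
mkdir -p pics; ls
python3 - <<'E'
from bench import r, capture
import cv2, numpy as np
print(r.state())
for n in ("scene","top"):
    c=capture(n); cv2.imwrite(f"pics/{n}0.png",c["image"]); print(n,c["fovy"],c["cx"],c["cy"],np.round(c["world_to_cam"],4).tolist(),[k for k in c])
    np.savez(f"{n}0.npz",**{k:v for k,v in c.items()})
E
```

```text
pics
{'clock': 0.0, 'joint_pos': array([-1.18534266e+00,  3.79377834e-01,  1.73478252e+00, -2.82238072e-05,
        1.02846972e+00, -3.33049972e-02]), 'qvel': array([-7.19880320e-04, -1.29306276e-03, -5.09327137e-05, -3.61221776e-04,
        5.13510025e-04, -5.68902609e-04]), 'joint_efforts': array([-5.49279375e-04, -7.63724756e+01, -4.34362042e+01,  6.50361227e-02,
        4.24570497e-02, -8.47592128e-05]), 'tool_pos': array([ 0.28447841, -0.6391628 ,  0.21330887]), 'orientation': array([[-4.12449278e-04,  9.13588478e-01,  4.06639795e-01],
       [ 9.52214154e-04,  4.06640004e-01, -9.13587982e-01],
       [-9.99999462e-01,  1.03994649e-05, -1.03765026e-03]]), 'ft_force': array([ 0.06868595,  0.42803946, -0.57618979]), 'wrist_torque': array([-0.01277334,  0.0171671 ,  0.01406778]), 'grip_width': 0.9988645775717658}
scene 50.42861428666527 282.17213525424285 210.70959999795318 [[-0.6591, 0.752, 0.0125, 0.4113], [-0.4546, -0.4116, 0.7899, 0.1901], [0.5991, 0.5149, 0.6132, -1.6633], [0.0, 0.0, 0.0, 1.0]] ['image', 'fovy', 'cx', 'cy', 'world_to_cam']
top 47.864743403165384 289.0500866550768 206.9161304261187 [[-0.012, -0.9996, 0.0264, -0.0256], [0.9916, -0.0085, 0.1288, -0.6088], [-0.1285, 0.0277, 0.9913, -1.2498], [0.0, 0.0, 0.0, 1.0]] ['image', 'fovy', 'cx', 'cy', 'world_to_cam']
```

View pics/scene0.png

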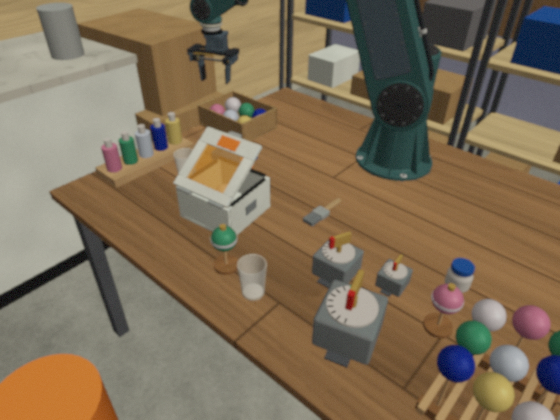

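View pics/top0.png

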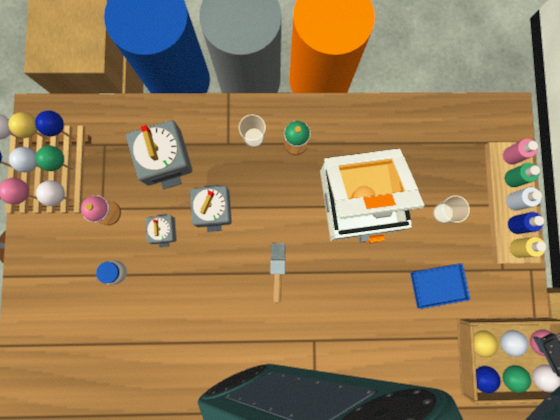

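The scene view shows the white box with its lid open at about (225,180), and three timers: a big one (350,310), a middle-sized one (338,258) and a small one (395,275). In the top view the box is at about (370,195) and the timers at (160,152), (210,205) and (160,230). The middle-sized one is the target. I'll enlarge the crops.

Run:
```python
import cv2, numpy as np
def crop(n,x0,y0,w,h,s,out):
    im=cv2.imread(f"pics/{n}0.png")[y0:y0+h,x0:x0+w]
    im=cv2.resize(im,None,fx=s,fy=s,interpolation=cv2.INTER_CUBIC)
    for i in range(0,w,10): 
        cv2.line(im,(i*s,0),(i*s,4 if i%50 else 12),(0,0,255),1)
        if i%20==0: cv2.putText(im,str(x0+i),(i*s,20),0,0.35,(255,0,255),1)
    for i in range(0,h,10):
        cv2.line(im,(0,i*s),(4,i*s),(0,0,255),1)
        if i%20==0: cv2.putText(im,str(y0+i),(6,i*s+4),0,0.35,(255,0,255),1)
    cv2.imwrite(f"pics/{out}.png",im)
crop("top",315,145,115,100,6,"tbox")
crop("top",185,180,50,52,11,"tkey")
crop("scene",170,125,105,115,5,"sbox")
crop("scene",305,225,65,65,9,"skey")
```

```text
(no output)
```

View pics/tbox.png

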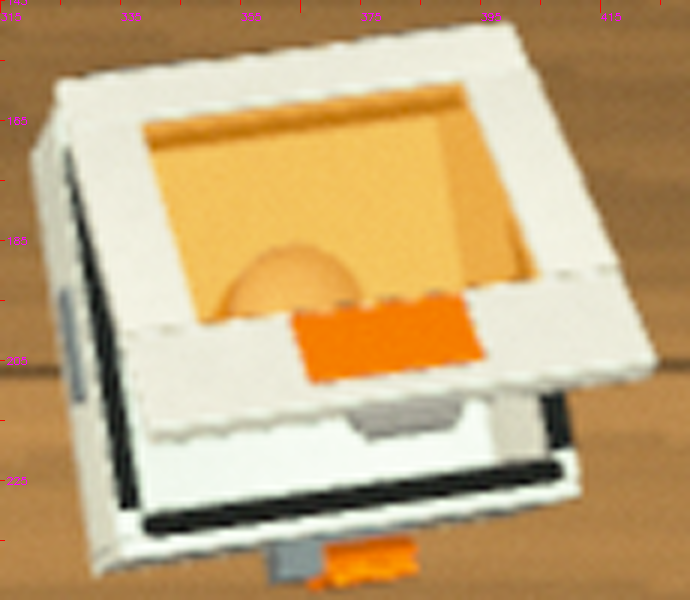

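View pics/sbox.png

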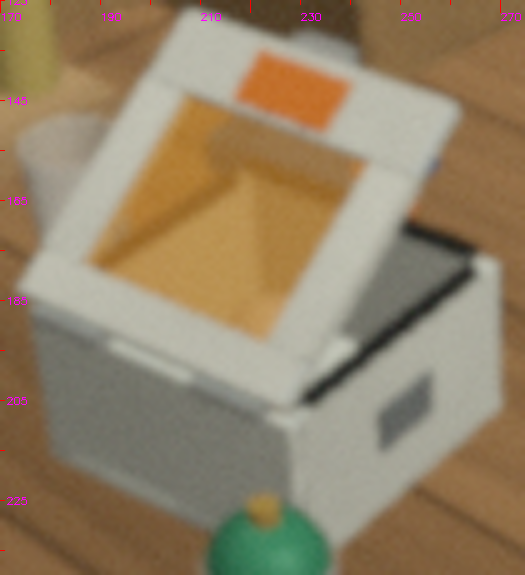

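View pics/tkey.png

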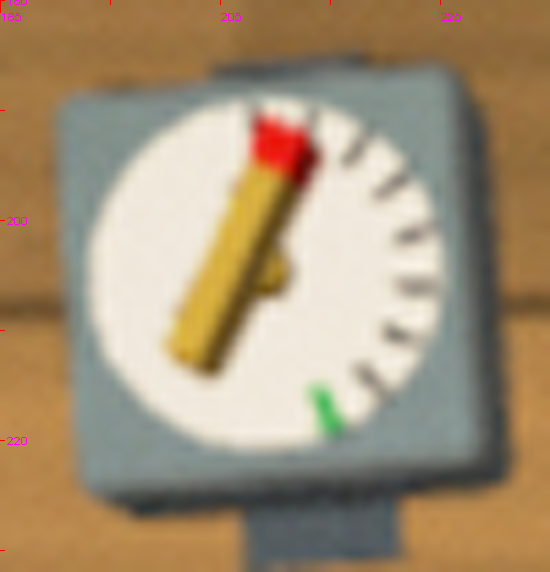

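View pics/skey.png

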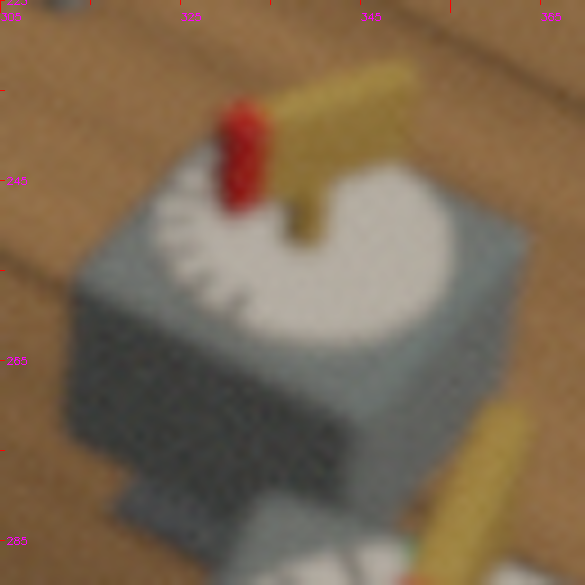

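```bash
cat > h.py <<'E'
import numpy as np, cv2
from scipy.optimize import least_squares
def load(n): return dict(np.load(n+".npz"))
def proj(c,P):
    P=np.atleast_2d(P); M=np.array(c["world_to_cam"]); q=P@M[:3,:3].T+M[:3,3]
    f=210/np.tan(np.radians(float(c["fovy"]))/2)
    return np.c_[float(c["cx"])+f*q[:,0]/-q[:,2], float(c["cy"])-f*q[:,1]/-q[:,2]]
def tri(obs):
    def f(p): return np.concatenate([(proj(c,p)[0]-np.array(o)) for c,o in obs])
    s=least_squares(f,[.6,0,.1]); return s.x,s.fun
E
cat > fit.py <<'E'
from h import *
T=load("top0");S=load("scene0")
def lidp(u,y,n,th): return np.array([-u*np.cos(th)+n*np.sin(th),y,.118+u*np.sin(th)+n*np.cos(th)])
def tp(a,b): return (315+a/6,145+b/6)
def sp(a,b): return (170+a/5,125+b/5)
pts=[] # (cam,kind,(u,y,n) , obs)
# y+ = top left
for c,f,L in ((T,tp,{(.154,.035,.015):(290,313),(.154,-.035,.015):(465,292),(.19,-.035,.015):(485,357),(.19,.035,.015):(312,383),
   (.2,.1,.012):(152,432),(.2,-.1,.012):(657,363),(0,.1,.012):(57,85),(0,-.1,.012):(512,25)}),
  (S,sp,{(.19,-.035,.015):(260,50),(.19,.035,.015):(350,85),(.154,.035,.015):(325,130),(.154,-.035,.015):(237,98),
   (.2,-.1,.012):(190,10),(.2,.1,.012):(460,105),(0,-.1,.012):(18,290),(0,.1,.012):(290,403)})):
    for k,o in L.items(): pts.append((c,'l',k,f(*o)))
pts.append((T,'b',(-.2,.1,.11),tp(97,565)));pts.append((T,'b',(-.2,-.1,.11),tp(578,485)));pts.append((S,'b',(-.2,.1,.11),sp(500,262)))
def W(p,q):
    c,s=np.cos(p[2]),np.sin(p[2]); return np.array([p[0]+c*q[0]-s*q[1],p[1]+s*q[0]+c*q[1],q[2]])
def res(p):
    o=[]
    for c,k,q,ob in pts:
        P=lidp(*q,p[3]) if k=='l' else np.array(q)
        o.append(proj(c,W(p,P))[0]-np.array(ob))
    return np.array(o)
s=least_squares(lambda p:res(p).ravel(),[.75,-.2,0,.7]); 
print("box",s.x.round(4)); print(res(s.x).round(1).tolist())
p=s.x
print("pad",W(p,lidp(.172,0,.015,p[3])),"shut pad",W(p,lidp(.172,0,.015,0)),"latch",W(p,[-.214,0,.128]))
x,f=tri([(T,np.mean([pts[i][3] for i in range(4)],0)),(S,np.mean([pts[i][3] for i in range(8,12)],0))]);print("pad tri",x,f)
def tk(a,b): return (185+a/11,180+b/11)
def sk(a,b): return (305+a/9,225+b/9)
red,f1=tri([(T,tk(283,133)),(S,sk(243,103))]); br,f2=tri([(T,tk(188,355)),(S,sk(408,67))])
print("red",red,f1,"brass",br,f2,"len",np.linalg.norm(red-br),"mid",(red+br)/2,"ang",np.degrees(np.arctan2(*(red-br)[1::-1])))
d,f=tri([(T,tk(265,273)),(S,sk(303,240))]);print("dial c/stem",d,f)
for n,q in (("grn",(327,410)),):
    pass
# back-project helper: top pixel at plane z
def bp(c,o,z):
    return least_squares(lambda q:proj(c,[q[0],q[1],z])[0]-np.array(o),[.6,0]).x
for nm,o in dict(green=(327,410),dialc=(265,273),tl=(60,100),tr=(450,68),bl=(85,488),br=(478,460)).items(): print(nm,bp(T,tk(*o),.075).round(4))
for nm,o,z in (("red",(283,133),.129),("br",(188,355),.129)): print(nm,bp(T,tk(*o),z).round(4))
for nm,o,z in (("cup_b",(445,213),.0),("gb",(297,133),.12),("cupa",(253,130),0.)): print(nm,bp(T,o,z).round(3))
E
python3 fit.py
```

```text
box [ 0.7279 -0.2196  0.1297  0.5949]
[[-1.1, 0.9], [-1.2, 0.3], [-0.3, 0.7], [-1.1, 0.5], [-1.3, 0.3], [-0.4, -0.1], [-1.1, -0.5], [-0.9, -0.7], [-0.1, -0.6], [0.8, -0.9], [-0.4, 0.6], [-1.6, -0.0], [-0.7, -0.8], [-0.8, -0.8], [-0.7, -0.5], [-1.9, 0.6], [3.7, -0.6], [-0.0, 1.9], [-0.2, -0.2]]
pad [ 0.59501313 -0.23689761  0.22681578] shut pad [ 0.55737693 -0.24180475  0.133     ] latch [ 0.51572943 -0.24723488  0.128     ]
pad tri [ 0.59538928 -0.23810179  0.22609066] [-0.48028963  0.43142229 -0.7776404  -0.17440309]
red [0.63482873 0.17002533 0.13208886] [-0.6976735   0.46812137 -0.82957095 -0.05806972] brass [0.58461119 0.19192494 0.12578177] [-0.61016689  0.39096412 -0.73188379 -0.03466032] len 0.05514683540836036 mid [0.60971996 0.18097514 0.12893531] ang -23.561773677999337
dial c/stem [0.61128506 0.18162896 0.07102043] [-0.33637584  0.22120128 -0.39520938 -0.02373198]
green [0.5781 0.1651]
dialc [0.6113 0.1802]
tl [0.6538 0.2297]
tr [0.6609 0.1362]
bl [0.56   0.2224]
br [0.5658 0.129 ]
red [0.6365 0.1687]
br [0.5852 0.1899]
cup_b [ 0.593 -0.474]
gb [ 0.792 -0.053]
cupa [0.837 0.068]
```

Fit check: the lid angle is 0.595, which is inside the 0.5–0.95 range. The triangulated pad height is 0.226, against 0.227 from the model. The key top is 0.129 and its centre is at about (0.610, 0.180). It has about 2.3 rad left to wind. Next I'll move above the pad with the fingers shut.

Request:
carry_out(increments="0.03 0.03 0.04 0 0 -0.03; 0.06 0.07 0.08 0 0 -0.06; 0.09 0.11 0.1 0 0 -0.09; 0.12 0.15 0.1 0 0 -0.12; 0.15 0.19 0.1 0 0 -0.15; 0.18 0.23 0.1 0 0 -0.18; 0.21 0.27 0.1 0 0 -0.21; 0.24 0.31 0.1 0 0 -0.24; 0.27 0.35 0.1 0 0 -0.27; 0.30 0.385 0.1 0 0 -0.29; 0.32 0.402 0.1 0 0 -0.29; 0.32 0.402 0.1 0 0 -0.29", grip=1, grip_force=30)

```text
clock: 1.3
tool_pos: [0.6071, -0.2336, 0.313]
orientation: [[0.0, 0.991, 0.132], [0.002, 0.132, -0.991], [-1.0, 0.0, -0.002]]
ft_force: [-0.3, -0.9, -0.2]
grip_width: 0.009
```

Run:
```python
from bench import r, capture
import cv2, numpy as np
for n in ("scene","top"):
    c=capture(n); im=c["image"]
    im=im[150:250,310:430] if n=="top" else im[60:240,150:300]
    cv2.imwrite(f"pics/{n}1.png",cv2.resize(im,None,fx=4,fy=4,interpolation=2))
from fit import *
print(proj(T,[.6071,-.2336,.313]),proj(S,[.6071,-.2336,.313]))
for th in (.595,.5,.4,.3,.2,.1,.05,.02,.0):
    off=[-0.0+.004+.008*min(1,th/.3),0,0]
    print(th,(W(p,lidp(.172,0,.015,th)+off)-[.6071,-.2336,.313]).round(4))
```

```text
box [ 0.7279 -0.2196  0.1297  0.5949]
[[-1.1, 0.9], [-1.2, 0.3], [-0.3, 0.7], [-1.1, 0.5], [-1.3, 0.3], [-0.4, -0.1], [-1.1, -0.5], [-0.9, -0.7], [-0.1, -0.6], [0.8, -0.9], [-0.4, 0.6], [-1.6, -0.0], [-0.7, -0.8], [-0.8, -0.8], [-0.7, -0.5], [-1.9, 0.6], [3.7, -0.6], [-0.0, 1.9], [-0.2, -0.2]]
pad [ 0.59501313 -0.23689761  0.22681578] shut pad [ 0.55737693 -0.24180475  0.133     ] latch [ 0.51572943 -0.24723488  0.128     ]
pad tri [ 0.59538928 -0.23810179  0.22609066] [-0.48028963  0.43142229 -0.7776404  -0.17440309]
red [0.63482873 0.17002533 0.13208886] [-0.6976735   0.46812137 -0.82957095 -0.05806972] brass [0.58461119 0.19192494 0.12578177] [-0.61016689  0.39096412 -0.73188379 -0.03466032] len 0.05514683540836036 mid [0.60971996 0.18097514 0.12893531] ang -23.561773677999337
dial c/stem [0.61128506 0.18162896 0.07102043] [-0.33637584  0.22120128 -0.39520938 -0.02373198]
green [0.5781 0.1651]
dialc [0.6113 0.1802]
tl [0.6538 0.2297]
tr [0.6609 0.1362]
bl [0.56   0.2224]
br [0.5658 0.129 ]
red [0.6365 0.1687]
br [0.5852 0.1899]
cup_b [ 0.593 -0.474]
gb [ 0.792 -0.053]
cupa [0.837 0.068]
[[385.56366013 190.50125162]] [[223.87235235 117.19704936]]
0.595 [-0.0002 -0.0017 -0.0862]
0.5 [-0.0098 -0.003  -0.0994]
0.4 [-0.0186 -0.0041 -0.1142]
0.3 [-0.0258 -0.0051 -0.1298]
0.2 [-0.0341 -0.0062 -0.1461]
0.1 [-0.0408 -0.007  -0.1629]
0.05 [-0.0435 -0.0074 -0.1714]
0.02 [-0.0449 -0.0076 -0.1766]
0.0 [-0.0458 -0.0077 -0.18  ]
```

View pics/scene1.png

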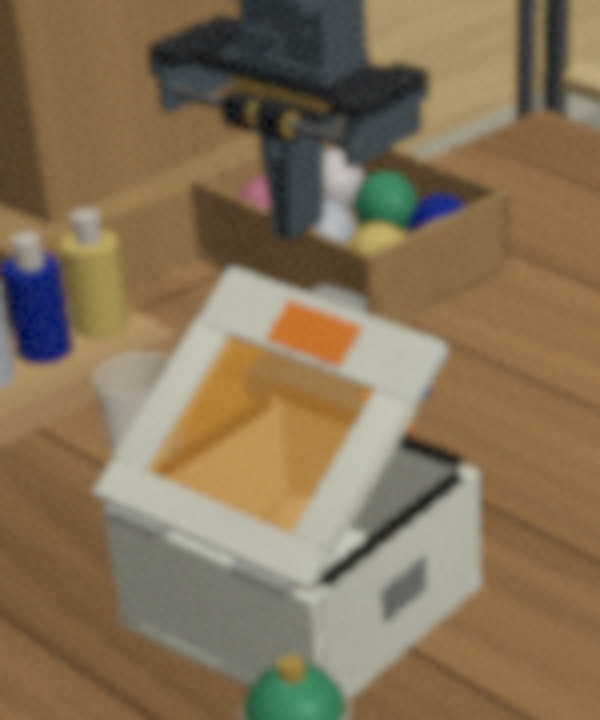

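View pics/top1.png

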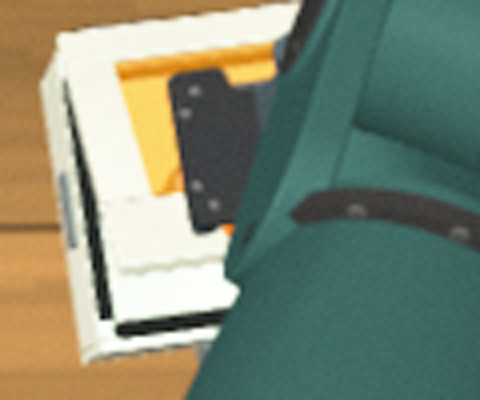

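The fingertips in the scene view are at (223,117), against a predicted (224,117), so the calibration holds. The pad is directly below. I'll descend along the lid's arc.

Request:
carry_out(increments="0 -0.001 -0.03 0 0 0; 0 -0.002 -0.06 0 0 0; 0 -0.002 -0.083 0 0 0; -0.005 -0.002 -0.093 0 0 0; -0.01 -0.003 -0.1 0 0 0; -0.014 -0.004 -0.107 0 0 0; -0.019 -0.004 -0.114 0 0 0; -0.022 -0.005 -0.122 0 0 0; -0.026 -0.005 -0.13 0 0 0; -0.03 -0.006 -0.138 0 0 0; -0.034 -0.006 -0.146 0 0 0; -0.034 -0.006 -0.146 0 0 0")

```text
clock: 2.6
tool_pos: [0.5695, -0.2421, 0.1654]
orientation: [[-0.003, 0.991, 0.13], [0.002, 0.13, -0.991], [-1.0, -0.003, -0.002]]
ft_force: [0.5, -0.9, -0.7]
grip_width: 0.006
```

Run:
```python
from bench import r, capture
import cv2, numpy as np
c=capture("scene"); im=c["image"][60:240,150:300]
cv2.imwrite(f"pics/scene2.png",cv2.resize(im,None,fx=4,fy=4,interpolation=2))
s=r.state();print(s["ft_force"],s["tool_pos"])
```

```text
[-0.27520735 -0.14950905  0.42489754] [ 0.57012798 -0.24223196  0.16613878]
```

View pics/scene2.png

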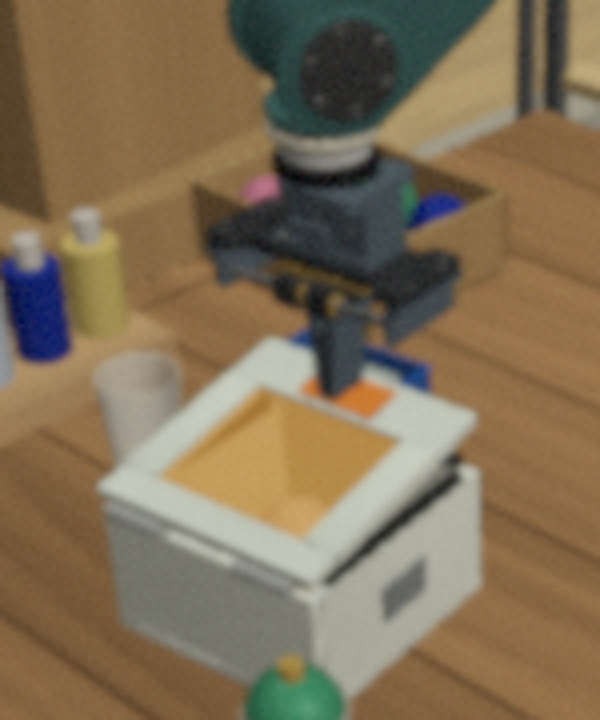

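The lid has swung down with the finger on the pad. I'll continue down to just above the seal, then press in small steps.

Request:
carry_out(increments="-0.002 0 -0.006 0 0 0; -0.004 0 -0.012 0 0 0; -0.006 -0.001 -0.018 0 0 0; -0.008 -0.001 -0.022 0 0 0; -0.009 -0.001 -0.025 0 0 0; -0.01 -0.001 -0.027 0 0 0; -0.01 -0.001 -0.027 0 0 0; -0.01 -0.001 -0.027 0 0 0")

```text
clock: 3.45
tool_pos: [0.56, -0.2433, 0.1391]
orientation: [[-0.003, 0.991, 0.13], [0.002, 0.13, -0.991], [-1.0, -0.002, -0.002]]
ft_force: [0.3, -0.8, 2.5]
grip_width: 0.004
```

Request:
carry_out(increments="0 0 -0.001 0 0 0; 0 0 -0.002 0 0 0; 0 0 -0.003 0 0 0; 0 0 -0.004 0 0 0; 0 0 -0.004 0 0 0; 0 0 -0.004 0 0 0")

```text
clock: 4.05
tool_pos: [0.5597, -0.2433, 0.1355]
orientation: [[-0.003, 0.991, 0.13], [0.002, 0.13, -0.991], [-1.0, -0.003, -0.002]]
ft_force: [-2.4, 0.7, 9.9]
grip_width: 0.005
```

Request:
carry_out(increments="0 0 -0.001 0 0 0; 0 0 -0.002 0 0 0; 0 0 -0.0025 0 0 0; 0 0 -0.0025 0 0 0; 0 0 -0.0025 0 0 0")

```text
clock: 4.55
tool_pos: [0.5596, -0.2434, 0.1337]
orientation: [[-0.004, 0.991, 0.13], [0.002, 0.13, -0.991], [-1.0, -0.004, -0.002]]
ft_force: [-3.6, 0.9, 14.2]
grip_width: 0.008
```

Request:
carry_out(increments="0 0 -0.001 0 0 0; 0 0 -0.002 0 0 0; 0 0 -0.002 0 0 0; 0 0 -0.002 0 0 0; 0 0 -0.002 0 0 0")

```text
clock: 5.05
tool_pos: [0.5595, -0.2434, 0.1325]
orientation: [[-0.004, 0.991, 0.13], [0.002, 0.13, -0.991], [-1.0, -0.004, -0.002]]
ft_force: [-4.4, 1.7, 15.8]
grip_width: 0.007
```

Run:
```python
from bench import r, capture
import cv2, numpy as np
for n in ("scene","top"):
    c=capture(n); im=c["image"]
    im=im[150:250,310:430] if n=="top" else im[100:240,150:300]
    cv2.imwrite(f"pics/{n}3.png",cv2.resize(im,None,fx=5,fy=4 if 0 else 5,interpolation=2))
s=r.state();print(s["ft_force"],s["tool_pos"])
```

```text
[-4.62803001  2.19337593 14.77740844] [ 0.55944835 -0.24339129  0.13250283]
```

View pics/scene3.png

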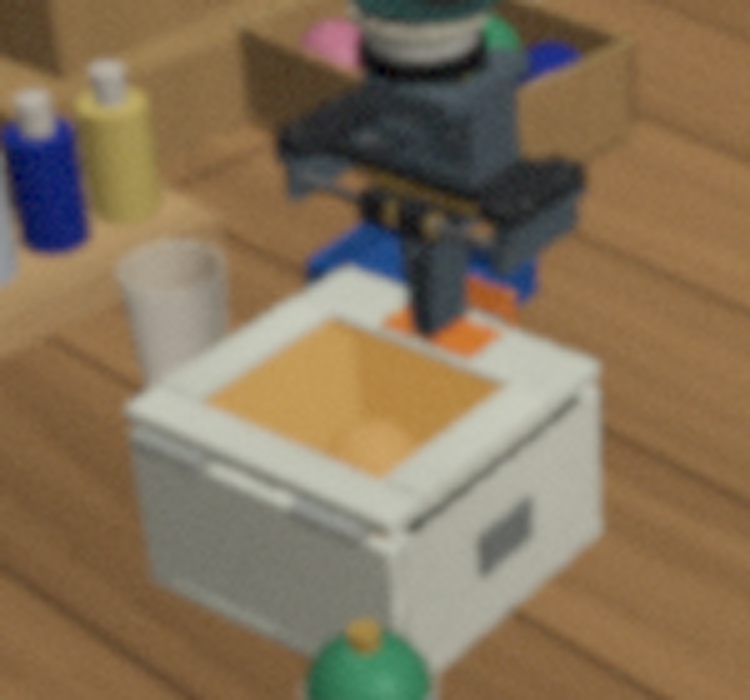

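View pics/top3.png

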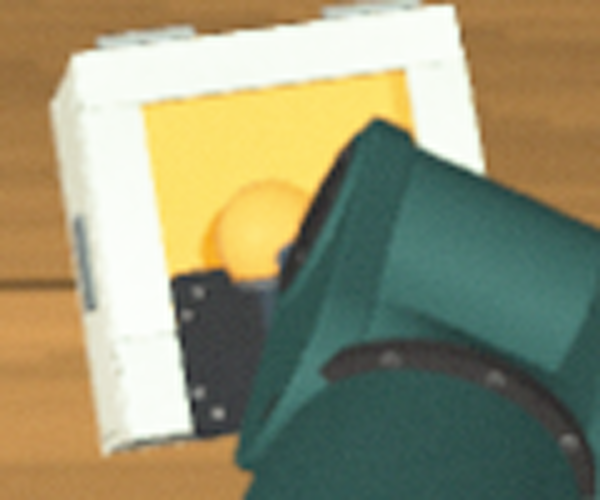

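The finger is on the pad (crop 430,325) and the lid is nearly level. I'll press a little further until the force shows either the snap or the hard stop.

Request:
carry_out(increments="0 0 -0.0015 0 0 0; 0 0 -0.0025 0 0 0; 0 0 -0.0025 0 0 0; 0 0 -0.0025 0 0 0; 0 0 -0.0025 0 0 0")

```text
clock: 5.65
tool_pos: [0.5594, -0.2434, 0.1312]
orientation: [[-0.005, 0.991, 0.131], [0.002, 0.131, -0.991], [-1.0, -0.004, -0.002]]
ft_force: [-6.0, 3.3, 20.9]
grip_width: 0.004
```

Request:
carry_out(increments="0 0 -0.0015 0 0 0; 0 0 -0.0025 0 0 0; 0 0 -0.003 0 0 0; 0 0 -0.003 0 0 0; 0 0 -0.003 0 0 0")

```text
clock: 6.15
tool_pos: [0.5595, -0.2435, 0.1309]
orientation: [[-0.005, 0.991, 0.131], [0.002, 0.131, -0.991], [-1.0, -0.005, -0.003]]
ft_force: [-15.9, 7.6, 43.8]
grip_width: 0.006
```

Hard stop reached: the force rose from 21 to 44 N with almost no motion. I'll lift straight up and clear the catch.

Request:
carry_out(increments="0.001 0 0.003 0 0 0; 0.002 0 0.02 0 0 0; 0.002 0.01 0.06 0 0 0; 0.002 0.03 0.1 0 0 0; 0.002 0.07 0.12 0 0 0; 0.005 0.11 0.13 0 0 0; 0.01 0.15 0.13 0 0 0; 0.02 0.19 0.13 0 0 0; 0.02 0.23 0.13 0 0 0; 0.02 0.26 0.13 0 0 0", grip=0.3)

```text
clock: 7.15
tool_pos: [0.5789, 0.0186, 0.2612]
orientation: [[-0.006, 0.991, 0.131], [0.002, 0.131, -0.991], [-1.0, -0.005, -0.003]]
ft_force: [-0.0, -0.3, -0.1]
grip_width: 0.7
```

Run:
```python
from bench import r, capture
import cv2, numpy as np
for n in ("scene","top"):
    c=capture(n); im=c["image"]
    np.savez(f"{n}4.npz",**c); cv2.imwrite(f"pics/full{n}4.png",im)
    im=im[150:250,310:430] if n=="top" else im[130:240,160:300]
    cv2.imwrite(f"pics/{n}4.png",cv2.resize(im,None,fx=5,fy=5,interpolation=2))
s=r.state();print(s["ft_force"],s["tool_pos"])
```

```text
[ 0.16215019 -0.0455467   0.08876071] [0.57894231 0.01936172 0.26119563]
```

View pics/scene4.png

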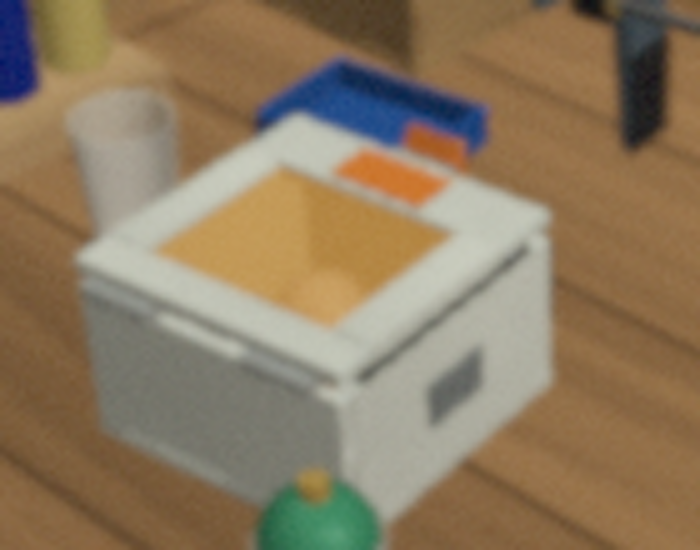

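View pics/top4.png

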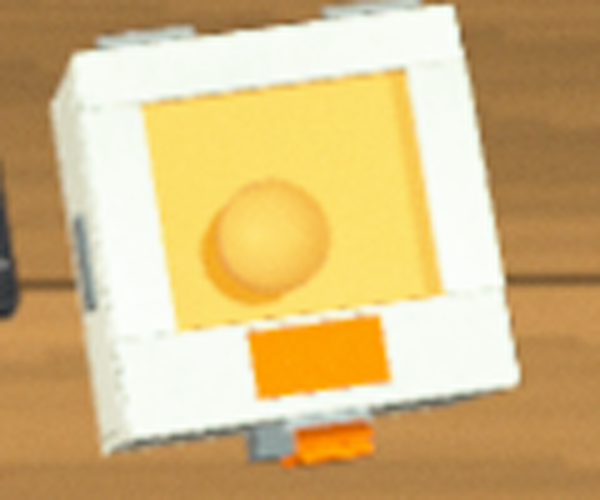

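Lid is down, with the pad at crop (320,357) and the catch at (335,440). I'll check the catch and the lid at sub-pixel level against the earlier pictures.

Run:
```python
import cv2, numpy as np
a=cv2.imread("pics/top0.png");b=cv2.imread("pics/fulltop4.png")
A=cv2.resize(a[222:250,350:400],None,fx=10,fy=10,interpolation=2);B=cv2.resize(b[222:250,350:400],None,fx=10,fy=10,interpolation=2)
cv2.imwrite("pics/cmp4.png",np.vstack([A,B]))
for n,im in (("before",a),("after",b)):
    h=cv2.cvtColor(im,cv2.COLOR_BGR2HSV)[230:250,364:390].astype(float)
    m=((h[...,0]>5)&(h[...,0]<16)&(h[...,1]>225)&(h[...,2]>200)); ys,xs=np.nonzero(m); print(n,m.sum(),xs.min()+364,xs.max()+364,ys.min()+230,ys.max()+230)
    sl=im[236:248,372:383].astype(float).mean(1); print((sl[:,2]-sl[:,0]).round().tolist())
from fit import *
def W2(th,q): return W(p,lidp(*q,th))
for th in (-.012,.003,.012,.02):
    print(th,proj(S,W2(th,(.2,.1,.012))).round(1),proj(S,W2(th,(.19,.035,.015))).round(1),proj(T,W2(th,(.19,.035,.015))).round(1))
```

```text
before 29 367 383 236 242
[213.0, 239.0, 245.0, 248.0, 244.0, 196.0, 116.0, 95.0, 96.0, 94.0, 94.0, 94.0]
after 30 367 382 235 242
[222.0, 245.0, 251.0, 252.0, 248.0, 206.0, 123.0, 101.0, 102.0, 102.0, 99.0, 101.0]
box [ 0.7279 -0.2196  0.1297  0.5949]
[[-1.1, 0.9], [-1.2, 0.3], [-0.3, 0.7], [-1.1, 0.5], [-1.3, 0.3], [-0.4, -0.1], [-1.1, -0.5], [-0.9, -0.7], [-0.1, -0.6], [0.8, -0.9], [-0.4, 0.6], [-1.6, -0.0], [-0.7, -0.8], [-0.8, -0.8], [-0.7, -0.5], [-1.9, 0.6], [3.7, -0.6], [-0.0, 1.9], [-0.2, -0.2]]
pad [ 0.59501313 -0.23689761  0.22681578] shut pad [ 0.55737693 -0.24180475  0.133     ] latch [ 0.51572943 -0.24723488  0.128     ]
pad tri [ 0.59538928 -0.23810179  0.22609066] [-0.48028963  0.43142229 -0.7776404  -0.17440309]
red [0.63482873 0.17002533 0.13208886] [-0.6976735   0.46812137 -0.82957095 -0.05806972] brass [0.58461119 0.19192494 0.12578177] [-0.61016689  0.39096412 -0.73188379 -0.03466032] len 0.05514683540836036 mid [0.60971996 0.18097514 0.12893531] ang -23.561773677999337
dial c/stem [0.61128506 0.18162896 0.07102043] [-0.33637584  0.22120128 -0.39520938 -0.02373198]
green [0.5781 0.1651]
dialc [0.6113 0.1802]
tl [0.6538 0.2297]
tr [0.6609 0.1362]
bl [0.56   0.2224]
br [0.5658 0.129 ]
red [0.6365 0.1687]
br [0.5852 0.1899]
cup_b [ 0.593 -0.474]
gb [ 0.792 -0.053]
cupa [0.837 0.068]
-0.012 [[269.8 172.3]] [[250.6 166.3]] [[360.6 230.6]]
0.003 [[269.8 171.5]] [[250.5 165.6]] [[360.8 230.4]]
0.012 [[269.7 171. ]] [[250.5 165.1]] [[360.9 230.3]]
0.02 [[269.7 170.6]] [[250.4 164.7]] [[361.  230.2]]
```

View pics/cmp4.png

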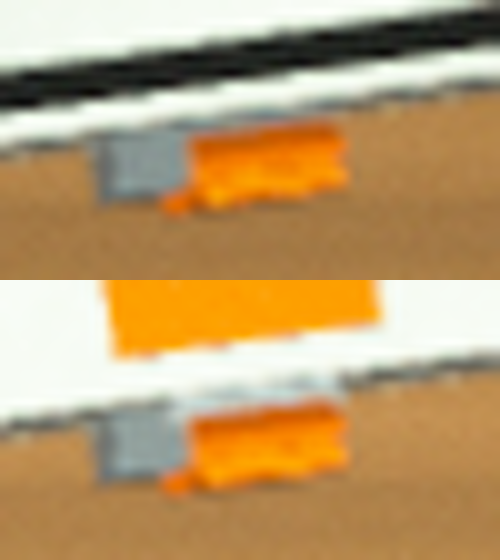

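The catch is home: its front edge is unchanged to within 0.1 px. The lid sits level, and the pad corner at row ~166 matches the 0.003 rad prediction of 165.6. Having also reached the hard stop, the lid is latched. Now I'll refine the key, then turn the jaws square to it. The joint-6 range suits a jaw angle running from +66° to −66°.

Request:
carry_out(increments="0.002 0.005 0 0 0 0.14; 0.004 0.01 0 0 0 0.28; 0.006 0.02 0 0 0 0.42; 0.008 0.03 0 0 0 0.56; 0.01 0.04 0 0 0 0.7; 0.012 0.05 0 0 0 0.84; 0.014 0.06 0 0 0 0.98; 0.016 0.07 0 0 0 1.12; 0.018 0.08 0 0 0 1.26; 0.02 0.08 0 0 0 1.4; 0.02 0.08 0 0 0 1.54; 0.02 0.08 0 0 0 1.6", grip=0)

```text
clock: 8.45
tool_pos: [0.5988, 0.0987, 0.2614]
orientation: [[-0.003, -0.167, 0.986], [-0.006, 0.986, 0.167], [-1.0, -0.006, -0.004]]
ft_force: [-0.5, -0.4, -1.1]
grip_width: 1.001
```

```bash
python3 - <<'E' | tail -4
from fit import *
from bench import r
def tk(a,b): return ((a+.5)/11+184.5,(b+.5)/11+179.5)
def sk(a,b): return ((a+.5)/9+304.5,(b+.5)/9+224.5)
red,f1=tri([(T,tk(283,133)),(S,sk(243,103))]); br,f2=tri([(T,tk(188,355)),(S,sk(408,67))])
print("mid",(red+br)/2,f1,f2)
m=(bp(T,tk(283,133),.129)+bp(T,tk(188,355),.129))/2; d=bp(T,tk(265,273),.075); print("plane mid",m,"dial",d)
m2=(bp(S,sk(243,103),.129)+bp(S,sk(408,67),.129))/2;print("scene plane",m2)
s=r.state();print(s["joint_pos"],s["tool_pos"],np.degrees(np.arctan2(s["orientation"][1,2],s["orientation"][0,2])))
E
```

```text
mid [0.61097349 0.1811556  0.1312656 ] [-0.44863127  0.30115425 -0.53338599 -0.03745471] [-0.35719172  0.22896528 -0.42840387 -0.02037447]
plane mid [0.61203069 0.1804595 ] dial [0.61254995 0.18138988]
scene plane [0.60804697 0.18069736]
[ 0.12743873  0.18204701  1.89621439 -0.00647235  1.06690067 -0.03769587] [0.59875328 0.09867487 0.26138614] 9.640552619790917
```

Request:
carry_out(increments="0.003 0.02 0 0 0 0.14; 0.006 0.04 0 0 0 0.28; 0.009 0.06 0 0 0 0.42; 0.012 0.082 0 0 0 0.56; 0.012 0.082 0 0 0 0.7; 0.012 0.082 0 0 0 0.84; 0.012 0.082 0 0 0 0.95; 0.012 0.082 0 0 0 1; 0.012 0.082 -0.03 0 0 1; 0.012 0.082 -0.06 0 0 1; 0.012 0.082 -0.09 0 0 1; 0.012 0.082 -0.09 0 0 1")

```text
clock: 9.65
tool_pos: [0.6085, 0.1794, 0.168]
orientation: [[-0.003, -0.92, 0.392], [-0.007, 0.392, 0.92], [-1.0, -0.001, -0.008]]
ft_force: [-1.0, -0.1, 0.6]
grip_width: 1.002
```

Run:
```python
from bench import r, capture
import cv2, numpy as np
for n in ("scene","top"):
    c=capture(n); im=c["image"]
    im=im[140:250,130:270] if n=="top" else im[160:310,280:430]
    cv2.imwrite(f"pics/{n}5.png",cv2.resize(im,None,fx=4,fy=4,interpolation=2))
```

```text
(no output)
```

View pics/scene5.png

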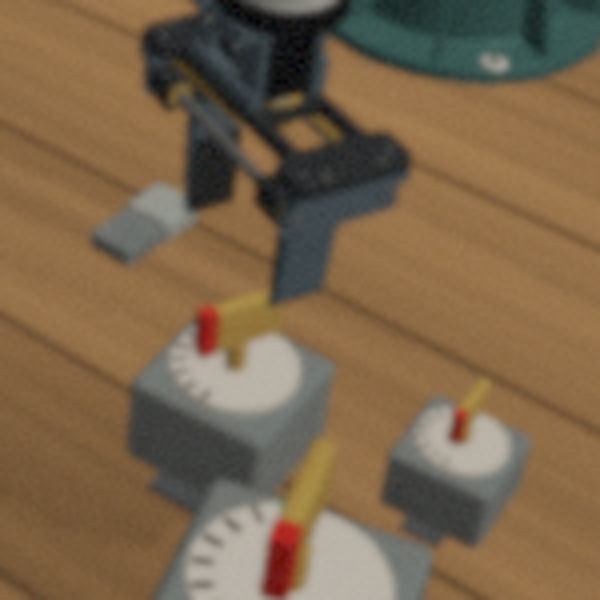

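View pics/top5.png

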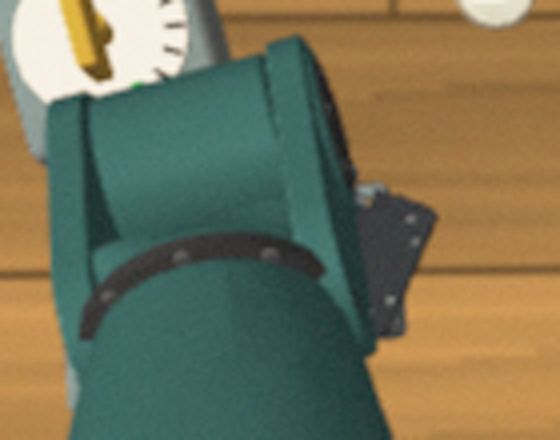

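The fingers straddle the wing (scene crop: tips at (210,205) and (300,295), wing at (238,315)). I'll descend and then close.

Request:
carry_out(increments="0.002 0.001 -0.025 0 0 0; 0.0025 0.0015 -0.05 0 0 0; 0.0025 0.0015 -0.065 0 0 0; 0.0025 0.0015 -0.073 0 0 0; 0.0025 0.0015 -0.073 0 0 0; 0.0025 0.0015 -0.073 0 0 0")

```text
clock: 10.35
tool_pos: [0.614, 0.1818, 0.1002]
orientation: [[0.004, -0.92, 0.392], [-0.006, 0.392, 0.92], [-1.0, -0.006, -0.004]]
ft_force: [-0.5, 0.2, 0.8]
grip_width: 0.999
```

Request:
carry_out(increments="0 0 0 0 0 0; 0 0 0 0 0 0; 0 0 0 0 0 0; 0 0 0 0 0 0; 0 0 0 0 0 0; 0 0 0 0 0 0; 0 0 0 0 0 0; 0 0 0 0 0 0", grip=1, grip_force=25)

```text
clock: 11.15
tool_pos: [0.614, 0.1818, 0.1001]
orientation: [[0.004, -0.92, 0.392], [-0.006, 0.392, 0.92], [-1.0, -0.006, -0.004]]
ft_force: [-0.0, -0.5, 0.2]
grip_width: 0.328
```

Request:
carry_out(increments="0 0 0 0 0 0; 0 0 0 0 0 0; 0 0 0 0 0 0; 0 0 0 0 0 0; 0 0 0 0 0 0")

```text
clock: 11.65
tool_pos: [0.6136, 0.1809, 0.1001]
orientation: [[0.003, -0.92, 0.392], [-0.007, 0.392, 0.92], [-1.0, -0.005, -0.005]]
ft_force: [-3.1, -10.0, 4.1]
grip_width: 0.104
```

Gripped: opening 9.5 mm against the 10 mm wing, with about 10 N of sideways centring force. I'll ease that and make the first partial turn.

Request:
carry_out(increments="-0.001 -0.0005 0 0 0 -0.05; -0.001 -0.0005 0 0 0 -0.13; -0.001 -0.0005 0 0 0 -0.21; -0.001 -0.0005 0 0 0 -0.29; -0.001 -0.0005 0 0 0 -0.37; -0.001 -0.0005 0 0 0 -0.45; -0.001 -0.0005 0 0 0 -0.53; -0.001 -0.0005 0 0 0 -0.61; -0.001 -0.0005 0 0 0 -0.69; -0.001 -0.0005 0 0 0 -0.77; -0.001 -0.0005 0 0 0 -0.8; -0.001 -0.0005 0 0 0 -0.8")

```text
clock: 12.85
tool_pos: [0.613, 0.1804, 0.1001]
orientation: [[-0.002, -0.36, 0.933], [-0.007, 0.933, 0.36], [-1.0, -0.006, -0.004]]
ft_force: [3.4, -1.8, -3.7]
grip_width: 0.11
```

```bash
cat > st.py <<'E'
from bench import r
import numpy as np
s=r.state();o=s["orientation"];print(s["clock"],"F",s["ft_force"].round(1),"M",s["wrist_torque"].round(3),s["tool_pos"].round(4),"w",round(s["grip_width"],3),"jaw",np.degrees(np.arctan2(o[1,2],o[0,2])).round(1),"j6",s["joint_pos"][5].round(2))
E
python3 st.py
```

```text
12.85 F [ 3.4 -1.8 -3.7] M [-0.136 -1.191 -0.066] [0.613  0.1804 0.1001] w 0.11 jaw 21.1 j6 -0.11
```

Request:
carry_out(increments="0 0 0 0 0 0; 0 0 0 0 0 0; 0 0 0 0 0 0; 0 0 0 0 0 0", grip=0.6)

```text
clock: 13.25
tool_pos: [0.6129, 0.1804, 0.1001]
orientation: [[-0.002, -0.361, 0.933], [-0.007, 0.933, 0.361], [-1.0, -0.005, -0.005]]
ft_force: [0.2, 0.4, -0.3]
grip_width: 0.392
```

```bash
python3 st.py
python3 - <<'E'
from bench import r, capture
import cv2, numpy as np
c=capture("scene"); im=c["image"][200:300,290:390]
cv2.imwrite(f"pics/scene6.png",cv2.resize(im,None,fx=6,fy=6,interpolation=2))
E
```

```text
13.25 F [ 0.2  0.4 -0.3] M [-0.004 -0.104 -0.038] [0.6129 0.1804 0.1001] w 0.392 jaw 21.1 j6 -0.11
```

View pics/scene6.png

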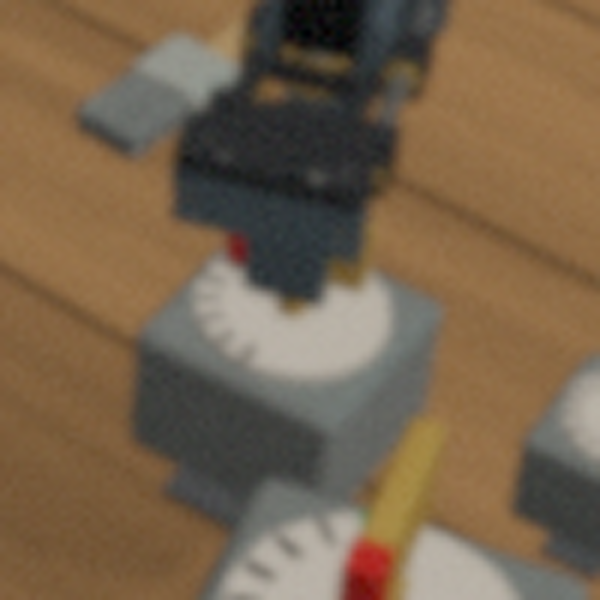

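The wing has turned with the jaws: the red end is at crop (237,247) and the brass end at (348,270). I'll regrip and make the second partial turn.

Request:
carry_out(increments="-0.001 0.0003 -0.002 0 0 0; -0.001 0.0003 -0.002 0 0 0; -0.001 0.0003 -0.002 0 0 0; -0.001 0.0003 -0.002 0 0 0; -0.001 0.0003 -0.002 0 0 0; -0.001 0.0003 -0.002 0 0 0", grip=1, grip_force=30)

```text
clock: 13.9
tool_pos: [0.6127, 0.1811, 0.0982]
orientation: [[-0.0, -0.36, 0.933], [-0.006, 0.933, 0.36], [-1.0, -0.006, -0.002]]
ft_force: [5.3, 2.3, -6.7]
grip_width: 0.104
```

Request:
carry_out(increments="0 0 0 0 0 -0.05; 0 0 0 0 0 -0.13; 0 0 0 0 0 -0.21; 0 0 0 0 0 -0.29; 0 0 0 0 0 -0.37; 0 0 0 0 0 -0.45; 0 0 0 0 0 -0.53; 0 0 0 0 0 -0.61; 0 0 0 0 0 -0.69; 0 0 0 0 0 -0.77; 0 0 0 0 0 -0.8; 0 0 0 0 0 -0.8")

```text
clock: 15.1
tool_pos: [0.6127, 0.1811, 0.0981]
orientation: [[-0.004, 0.418, 0.909], [-0.004, 0.909, -0.418], [-1.0, -0.005, -0.002]]
ft_force: [0.1, 0.9, -0.9]
grip_width: 0.106
```

Request:
carry_out(increments="0 0 0 0 0 0; 0 0 0 0 0 0; 0 0 0 0 0 0; 0 0 0 0 0 0", grip=0.6)

```text
clock: 15.5
tool_pos: [0.6128, 0.1811, 0.0981]
orientation: [[-0.004, 0.417, 0.909], [-0.004, 0.909, -0.417], [-1.0, -0.005, -0.002]]
ft_force: [0.2, -0.3, -0.8]
grip_width: 0.394
```

```bash
python3 st.py
python3 - <<'E'
from bench import r, capture
import cv2, numpy as np
c=capture("scene"); im=c["image"][200:300,290:390]
cv2.imwrite(f"pics/scene7.png",cv2.resize(im,None,fx=6,fy=6,interpolation=2))
E
```

```text
15.5 F [ 0.2 -0.3 -0.8] M [-0.051 -0.062 -0.019] [0.6128 0.1811 0.0981] w 0.394 jaw -24.7 j6 0.68
```

View pics/scene7.png

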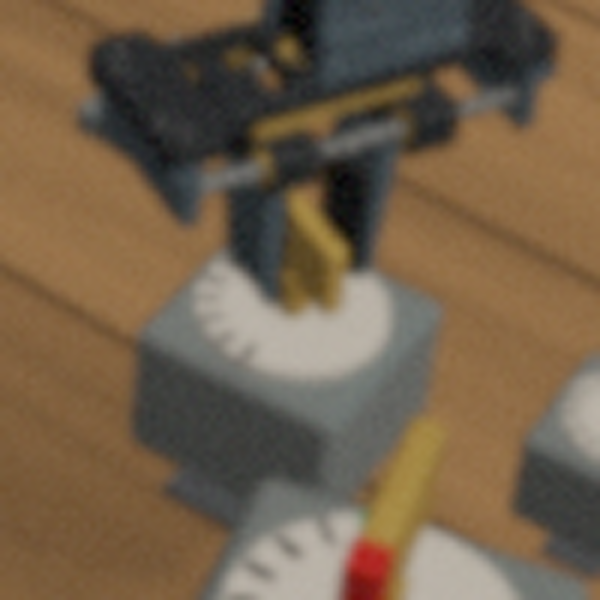

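The wing stands between the jaws at (315,255) and follows well. About 0.71 rad remains, so I'll regrip and turn again, watching the torque.

Request:
carry_out(increments="0 0 0 0 0 0; 0 0 0 0 0 0; 0 0 0 0 0 0; 0 0 0 0 0 0; 0 0 0 0 0 0; 0 0 0 0 0 0", grip=1)

```text
clock: 16.15
tool_pos: [0.6128, 0.1811, 0.0981]
orientation: [[-0.004, 0.417, 0.909], [-0.004, 0.909, -0.417], [-1.0, -0.005, -0.002]]
ft_force: [-1.0, 0.7, -0.6]
grip_width: 0.108
```

Request:
carry_out(increments="0 0 0 0 0 -0.05; 0 0 0 0 0 -0.13; 0 0 0 0 0 -0.21; 0 0 0 0 0 -0.29; 0 0 0 0 0 -0.37; 0 0 0 0 0 -0.45; 0 0 0 0 0 -0.52; 0 0 0 0 0 -0.58; 0 0 0 0 0 -0.6")

```text
clock: 17.05
tool_pos: [0.6127, 0.1811, 0.0981]
orientation: [[-0.006, 0.858, 0.513], [-0.001, 0.513, -0.858], [-1.0, -0.006, -0.002]]
ft_force: [-0.6, 0.3, 0.2]
grip_width: 0.108
```

```bash
python3 st.py
```

```text
17.05 F [-0.6  0.3  0.2] M [-0.112 -0.129  0.1  ] [0.6127 0.1811 0.0981] w 0.108 jaw -59.1 j6 1.28
```

Request:
carry_out(increments="0 0 0 0 0 -0.02; 0 0 0 0 0 -0.04; 0 0 0 0 0 -0.06; 0 0 0 0 0 -0.06")

```text
clock: 17.45
tool_pos: [0.6127, 0.1811, 0.0981]
orientation: [[-0.006, 0.888, 0.46], [-0.001, 0.46, -0.888], [-1.0, -0.006, -0.002]]
ft_force: [-0.1, 0.8, 0.9]
grip_width: 0.106
```

```bash
python3 st.py
```

```text
17.45 F [-0.1  0.8  0.9] M [-0.159 -0.062 -0.015] [0.6127 0.1811 0.0981] w 0.106 jaw -62.6 j6 1.34
```

Request:
carry_out(increments="0 0 0 0 0 -0.02; 0 0 0 0 0 -0.04; 0 0 0 0 0 -0.06; 0 0 0 0 0 -0.06")

```text
clock: 17.85
tool_pos: [0.6127, 0.1811, 0.0981]
orientation: [[-0.006, 0.914, 0.406], [-0.0, 0.406, -0.914], [-1.0, -0.005, -0.002]]
ft_force: [0.3, -1.0, -0.4]
grip_width: 0.108
```

```bash
python3 st.py
```

```text
17.85 F [ 0.3 -1.  -0.4] M [-0.166 -0.113  0.262] [0.6127 0.1811 0.0981] w 0.108 jaw -66.1 j6 1.4
```

Mz is now rising. I'll continue onto the stop in small steps.

Request:
carry_out(increments="0 0 0 0 0 -0.03; 0 0 0 0 0 -0.05; 0 0 0 0 0 -0.05; 0 0 0 0 0 -0.05")

```text
clock: 18.25
tool_pos: [0.6127, 0.1811, 0.0982]
orientation: [[-0.006, 0.933, 0.361], [-0.0, 0.361, -0.933], [-1.0, -0.005, -0.002]]
ft_force: [-0.6, 0.5, 0.5]
grip_width: 0.118
```

```bash
python3 st.py
```

```text
18.25 F [-0.6  0.5  0.5] M [0.047 0.057 1.11 ] [0.6127 0.1811 0.0982] w 0.118 jaw -68.9 j6 1.45
```

Request:
carry_out(increments="0 0 0 0 0 -0.03; 0 0 0 0 0 -0.06; 0 0 0 0 0 -0.06; 0 0 0 0 0 -0.06")

```text
clock: 18.65
tool_pos: [0.6127, 0.1811, 0.0981]
orientation: [[-0.006, 0.953, 0.304], [0.0, 0.304, -0.953], [-1.0, -0.006, -0.002]]
ft_force: [-1.5, 0.5, 2.0]
grip_width: 0.133
```

```bash
python3 st.py
```

```text
18.65 F [-1.5  0.5  2. ] M [0.034 0.303 1.278] [0.6127 0.1811 0.0981] w 0.133 jaw -72.3 j6 1.51
```

The stop is reached: Mz jumped from the 0.1–0.26 N m winding level to 1.1–1.3 N m, and the jaws began to slip round the wing at a jaw angle of about −67°. I'll release, lift and check.

Request:
carry_out(increments="0 0 0 0 0 0; 0 0 0 0 0 0; 0 0 0 0 0 0; 0 0 0 0 0 0; 0 0 0 0 0 0; 0 0 0 0 0 0; 0 0 0 0 0 0", grip=0.2)

```text
clock: 19.35
tool_pos: [0.6127, 0.1811, 0.0981]
orientation: [[-0.006, 0.953, 0.304], [0.0, 0.304, -0.953], [-1.0, -0.006, -0.002]]
ft_force: [0.7, 0.2, -0.7]
grip_width: 0.72
```

Request:
carry_out(increments="0 0 0.03 0 0 0; 0 0 0.06 0 0 0; 0 0 0.1 0 0 0; -0.01 -0.04 0.14 0 0 0; -0.02 -0.08 0.15 0 0 0; -0.03 -0.12 0.15 0 0 0; -0.05 -0.15 0.15 0 0 0; -0.08 -0.18 0.15 0 0 0; -0.1 -0.19 0.15 0 0 0; -0.1 -0.19 0.15 0 0 0")

```text
clock: 20.35
tool_pos: [0.5106, -0.0101, 0.2481]
orientation: [[-0.007, 0.953, 0.302], [0.0, 0.302, -0.953], [-1.0, -0.006, -0.002]]
ft_force: [0.4, -0.6, 0.2]
grip_width: 0.799
```

```bash
python3 st.py
python3 - <<'E'
from bench import r, capture
import cv2, numpy as np
c=capture("top"); im=c["image"]
cv2.imwrite("pics/topF.png",im); cv2.imwrite("pics/topFk.png",cv2.resize(im[180:232,185:235],None,fx=11,fy=11,interpolation=2))
c=capture("scene"); cv2.imwrite("pics/sceneF.png",c["image"])
E
```

```text
20.35 F [ 0.4 -0.6  0.2] M [ 0.002 -0.058  0.026] [ 0.5106 -0.0101  0.2481] w 0.799 jaw -72.4 j6 1.2
```

View pics/topF.png

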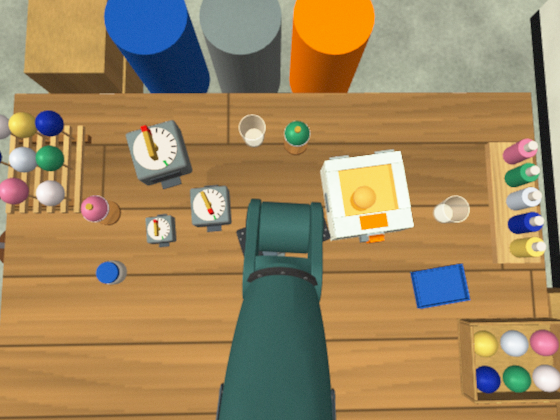

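View pics/topFk.png

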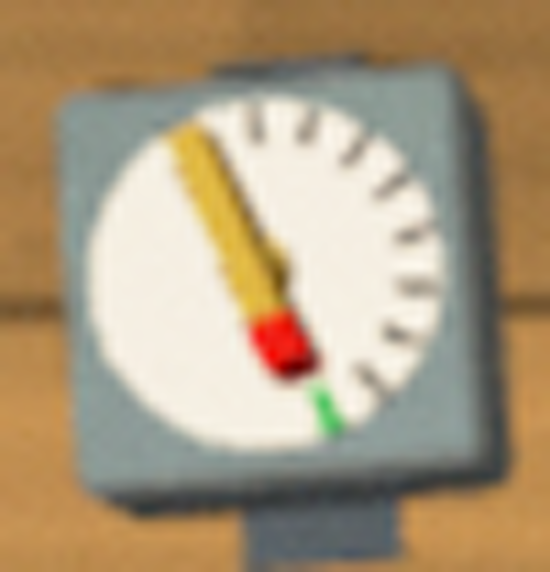

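View pics/sceneF.png

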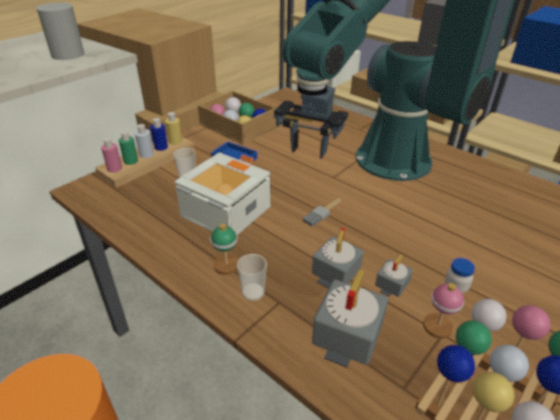

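The red end at crop (287,347) points at the green mark (325,410), the lid is shut under the catch, and the bystanders have not moved. The arm is clear, so I'm handing in.

```bash
python3 -c "
from bench import r
print(r.job_done())"
```

```text
the job is handed in; nothing more can be done
None
```

The lid is latched and the middle-sized timer's key is wound to its stop. I handed the job in at about 20 s, with the arm well clear of everything.

- **Lid:** I swung it down with the shut fingertips on the orange pad and pressed through the seal (about 15 N) to the hard stop. After lifting off, the lid stayed level. The pad corner matched the latched angle to within about half a pixel, and the catch's front edge was back at its home position. I never saw a separate snap in the force readings. That it latched rests on reaching the hard stop and on those pictures.
- **Press force:** The force at the stop peaked at about 46 N in total, measured at the wrist while only the fingertips touched the pad. That is above the 40 N limit given for the arm and the gripper's body, but well under the 120 N wrist limit.
- **Key:** I wound it clockwise in three partial turns, regripping between them. At the end the wrist torque rose from about 0.1–0.26 to 1.1–1.3 N m, and the jaws began to slip around the wing at about the predicted stop angle. The last picture shows the red end pointing at the green mark.
- **Other things:** The last pictures show the other things where they were at the start.

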